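# Bring a shadow mask into proximity above the exposure chuck

## Robot

A 7-joint arm with a two-finger parallel gripper is mounted at the origin on a cart in front of the work surface, level with it; the furniture and walls round the work are solid. World frame = base frame: x ahead of the robot, y to its left, z up, the work surface at z = 0. Lengths are in m, angles in rad, forces in N, time in s.
With the tool pointing down it reaches from about 0.425 to 0.8 m from the base axis. Payload 8.3 kg.
Tool frame: the origin (TCP) lies on the centre line of the jaws, within the pads' length; the fingertips stand 17 mm ahead of it and the grasp point (between the pads) lies 2 mm behind it; z points along the fingers, y is the line along which they close (so a half turn about z gives the same grasp; the last joint's range is limited). The gripper opens to 85 mm and grips with 20 to 120 N. Pads are 22 mm wide; open, the fingers measure 114 mm over their backs; the gripper's body (76 mm by 85 mm) begins 54 mm behind the grasp point. The pads swing forward as they close: fully open they stand 13 mm farther back than shut.
Start: joints at [-1.245, 0.383, 0.016, 1.37, -0.006, 1.388, -0.046], TCP at [0.237, 0.578, 0.248] pointing down, gripper open.
Joint ranges: [-2.95, 2.95], [-0.25, 2.06], [-1.52, 1.56], [0.18, 2.33], [-1.44, 4.58], [0.02, 2.06], [-3.01, 3.01]. Speed limits (rad/s): [2.39, 2.39, 3.01, 3.01, 3.14, 3.14, 3.14].

## Interface

Orientations are given as a unit quaternion [w, x, y, z].
In Python, from cell import manip gives the robot as it stands.
- The arm moves only by the tool send_rows, never from a script. Its argument "rows" is text: rows parted by semicolons, each of 6 numbers parted by spaces: the shift along the tool's x, y, z in m, then the turn, a rotation vector about the tool's x, y, z in degrees. A call has exactly 10 rows; each row is the pose to reach, as a shift and turn from the pose commanded when the call began, along the tool's axes at that moment; what a row does not reach only later rows make up. A row lasts 1/8 s, in which the tool goes at most 62.5 mm and 10.7 degrees, less where a joint would pass 70% of its speed; a pose out of reach is approached as far as the arm can. A call with a gripper value outside its range is refused whole. "hand" is the opening, from 0 (shut) to 1 (fully open), set as the call begins (left out, the last holds). The fingers move at their own pace and stop on an object; "squeeze" is the grip in N (left out, the last holds). Time passes only in rows, so rows that repeat a pose let the fingers close, or fill a call up. It gives the time, the measured TCP pose, the force, the opening and the grip force at its end, in the units of the state.
- manip.sense(): the state, without advancing time (a new reading comes with each control period).
- manip.capture(name): name is "side" or "top"; returns (picture, depth): 384x512x3 uint8, red, green, blue; 384x512 float32, m along the optical axis (not along the pixel's ray), 0 where there is no reading.
- manip.get_calibration(name): a dict with "K" (3x3 intrinsics, pixels), "world_from_camera" (4x4, takes a point from camera to world coordinates). Camera axes: x right, y down, z forward; pixel columns grow to the right and rows downward; lengths in m; the calibration is good to about 2 mm. A picture is of the moment at which its call begins. get_calibration takes no time and is no camera call.
- manip.sign_off(): hands the job in; it is judged then, once.
The state is a dict: "clock": time; "joint_positions": joint angles; "qvel": joint speeds; "effort": joint torques, N m; "ee_pos": TCP position; "tcp_rot": TCP orientation; "contact_force": force on the tool from outside, world axes, zero at the start; "ft_torque": the same for the moment, N m; "width": opening from 0.0 (shut) to 1.0 (fully open); "grip_force": force on a finger pad.
Only numpy, scipy, OpenCV 4.12 (cv2) and the standard library are available. Lean on these libraries where they do the work, as an engineer would, in place of code of your own. Each camera call takes 0.05 s, during which the arm holds its last target. There are 200 camera calls.

## Task

Slide the steel shadow mask out of the mouth of its rack by the orange grip bar, lift it over the top of the amber screen, and hold it level about 10 mm above the glass plate of the exposure chuck, centred and turned so that its outline matches the chuck's raised pad. Never touch the chuck or the screen with anything, leave the other things where they are, and finish while still holding the mask hovering there, at rest: do not put it down or let go.

Things in the scene. Friction and masses are not known exactly. Their poses are not given: they have to be found in the camera images.
- mask: Shadow mask: a 120 (x) x 80 (y) x 4 mm steel frame with a slotted window and an orange grip bar above its middle, about 0.15 kg. Origin: centre of the underside; z up. The same turned by 180 degrees. At the start it lies in the rack, axes along the rack's, its origin 8 mm above the bench and 0 to 15 mm towards the mouth from the rack's origin.
- mask_grip (a point): Centre of the mask's orange grip bar, 36 mm straight above the mask's origin. The bar is 80 mm long along the mask's x, 14 mm wide and 16 mm high, on two 8 mm posts at 34 mm either side of its middle; between the posts there is 24 mm of free space below it, down to the frame.
- rack: Fixed aluminium rack, 132 x 100 mm, with blue lips whose top is 20 mm above the bench. Origin: centre of its underside; +x from mouth to back stop. Side walls leave the mask 3 mm play each side, the lips overhang its long sides by 5 mm with 4 mm of air above. So it slides out only along the rack's -x (light, about 1 N), and is clear of the lips once its origin is at x < -0.110 m in this frame.
- screen: Fixed upright amber screen with an aluminium frame, 240 mm long, 10 mm thick (feet 44 mm), 100 mm high, between rack and chuck. Origin: centre of its underside on the bench; x along its length, z up.
- chuck: Fixed exposure chuck: a dark base 150 x 104 x 22 mm with two micrometer screws 28 mm long on its +x side; on it a raised aluminium pad 120 (x) x 80 (y) mm, the mask's outline, with a green glass plate 88 x 54 mm in the middle. Origin: centre of its underside on the bench; x along the long side, z up.
- chuck_top (a point): Centre of the upper face of the chuck's glass plate, the highest face of the chuck, 32 mm above the bench (the pad round it is 2 mm lower).
- beaker: Loose plastic beaker, 49 mm wide, 88 mm tall, origin at the centre of its underside; leave it alone.
- wafer_cassette: Loose clear clamshell box standing open on edge, 111 x 129 x 108 mm, origin at the centre of its underside; leave it alone.
- tape_roll: Loose blue tape roll lying flat, 100 mm wide, 19 mm high, origin at the centre of its underside; leave it alone.
- marker_1: Loose marker pen lying down, 134 mm long, 12 mm thick, white with a blue cap, origin at the middle of its underside; leave it alone.

How it is judged:
On the way, in this order (a step that is already met when the one before it is completed fails the run):
1. the mask is slid out of the mouth of the rack (x of mask in the frame of rack below -0.1 m), for 0.05 s.
2. the mask passes above the top of the screen (x of mask in the frame of screen between -0.15 and 0.15 m and y of mask in the frame of screen between -0.06 and 0.06 m and z of mask in the frame of screen above 0.1 m), for 0.05 s.
At the end, for the whole second after the job is handed in: The mask is held in the fingers at rest, its underside 4 to 18 mm above the chuck's glass plate, within 8 mm of its centre, its long side within 0.08 rad of the chuck's, level within 0.08 rad, touching nothing but the gripper (horizontal distance between mask and chuck_top below 0.008 m and angle between the x axis of mask and the x axis of chuck, either way round below 0.08 rad and angle between mask's own z axis and vertical below 0.08 rad and z of mask in the frame of chuck_top between 0.004 and 0.018 m and contact force between the fingers and mask above 1 N and contact force between mask and chuck below 0.1 N and linear speed of mask below 0.015 m/s); the arm keeps its last pose, push and grip.
It fails at once if something touches the chuck (contact force between chuck and anything else above 1 N).
It fails at once if something touches the amber screen (contact force between screen and anything else above 1 N).
It fails at once if the beaker, clamshell box, tape roll or marker is moved by more than 30 mm (distance of any of beaker, wafer_cassette, tape_roll, marker_1 from where it was at the start of the episode above 0.03 m).
It also fails if it takes over 54 s, if anything falls off the work surface, if the arm or the gripper's body presses on something with over 40 N, if the wrist force passes 120 N, or if a joint passes its speed limit or range.

## Working session

There is one attempt and no reset: what is moved stays moved. The work goes in short steps, Python scripts to look and compute and a tool call to move; the robot and the scene stay as the last step left them, time stands still between calls to the robot, and variables do not carry over. Pictures are saved under pics/ and viewed, at most 10 in all, crops included, and the job is handed in when it is done.

Besides the shell and the picture viewer there is one more tool, called as name(argument=value, ...) on one line, values as JSON. send_rows: Moves the arm, as the interface text tells. Its arguments: {"type":"object","properties":{"rows":{"type":"string"},"hand":{"type":"number"},"squeeze":{"type":"number"}},"required":["rows"]}

```bash
mkdir -p pics
python3 - <<'E'
from cell import manip
import cv2,numpy as np
s=manip.sense();print(s)
for n in("top","side"):
    im,d=manip.capture(n);np.savez(f"{n}0.npz",im=im,d=d)
    cv2.imwrite(f"pics/{n}0.png",im[...,::-1])
    c=manip.get_calibration(n);print(n,c)
E
```

```text
{'clock': 0.0, 'joint_positions': array([-1.24492952,  0.3842405 ,  0.01640703,  1.37117249, -0.00629607,
        1.38820942, -0.04650249]), 'qvel': array([ 0.00039095,  0.00081023,  0.00153151, -0.00147676,  0.00124644,
        0.00070556, -0.00038005]), 'effort': array([ 6.96336319e-04, -6.27592707e+01,  8.44682101e-01, -3.71822798e+01,
        1.66796625e-02,  1.44224771e-02,  8.07800376e-06]), 'ee_pos': array([0.23670863, 0.57792247, 0.24726935]), 'tcp_rot': array([-1.65159440e-04,  1.93146184e-01,  9.81169492e-01, -9.76044211e-04]), 'contact_force': array([-0.16122366,  1.00480074, -0.7142658 ]), 'ft_torque': array([ 0.02051684,  0.00660346, -0.05063334]), 'grip_force': 0.0, 'width': 0.998244461778989}
top {'K': array([[388.36656507,   0.        , 251.38429316],
       [  0.        , 388.36656507, 190.76197151],
       [  0.        ,   0.        ,   1.        ]]), 'world_from_camera': array([[-0.01043395, -0.99352601,  0.11312475,  0.43538411],
       [-0.99970333,  0.00787444, -0.02304884,  0.04433033],
       [ 0.02200883, -0.11333168, -0.99331342,  1.2927147 ],
       [ 0.        ,  0.        ,  0.        ,  1.        ]])}
side {'K': array([[375.33485545,   0.        , 259.68886315],
       [  0.        , 375.33485545, 191.22449737],
       [  0.        ,   0.        ,   1.        ]]), 'world_from_camera': array([[ 0.99751208,  0.0112442 , -0.0695932 ,  0.64392988],
       [ 0.06794422, -0.41653666,  0.90657641, -0.8712959 ],
       [-0.01879439, -0.90904938, -0.41626433,  0.46951557],
       [ 0.        ,  0.        ,  0.        ,  1.        ]])}
```

View pics/top0.png

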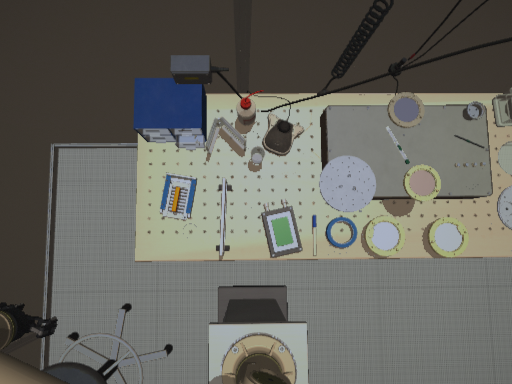

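View pics/side0.png

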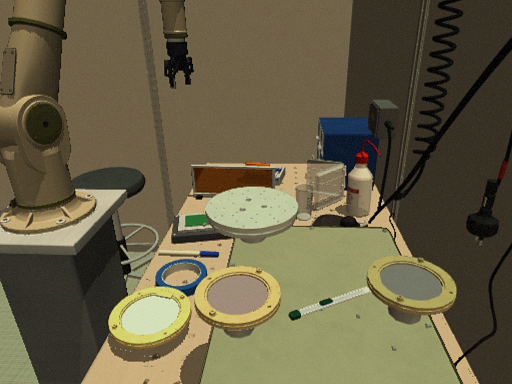

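The top view shows the rack with mask and orange bar at (178,197), the screen at (223,217) and the chuck at (282,231). In the side view the screen hides the rack. Next I'll take an enlarged crop.

```bash
cat > h.py <<'E'
from cell import manip
import cv2,numpy as np
def ray(n,uv,z):
    c=manip.get_calibration(n);K=c["K"];T=c["world_from_camera"]
    uv=np.atleast_2d(uv).astype(float)
    d=np.c_[(uv-K[[0,1],[2,2]])/K[0,0],np.ones(len(uv))]@T[:3,:3].T
    o=T[:3,3];return o+d*((z-o[2])/d[:,2])[:,None]
def rect(n,mask,z):
    cs,_=cv2.findContours(mask.astype(np.uint8),cv2.RETR_EXTERNAL,cv2.CHAIN_APPROX_NONE)
    c=max(cs,key=cv2.contourArea)[:,0]
    p=ray(n,c,z)[:,:2]
    (cx,cy),(w,h),a=cv2.minAreaRect((p*1000).astype(np.float32))
    if w<h:w,h,a=h,w,a+90
    a=(a+90)%180-90
    return np.round([cx,cy,w,h],1),round(a,1),c.min(0),c.max(0)
E
python3 - <<'E'
from h import *
im=np.load("top0.npz")["im"];d=np.load("top0.npz")["d"]
cv2.imwrite("pics/c0.png",cv2.resize(im[165:265,150:310,::-1],None,fx=5,fy=5,interpolation=cv2.INTER_CUBIC))
hsv=cv2.cvtColor(im,cv2.COLOR_RGB2HSV);H,S,V=hsv[...,0],hsv[...,1],hsv[...,2]
roi=np.zeros(H.shape,bool);roi[165:265,150:310]=1
L=np.zeros_like(roi);L[:,150:212]=1
print("orange",rect("top",roi&L&(H>5)&(H<22)&(S>180)&(V>120),.052))
print("green",rect("top",roi&(H>45)&(H<75)&(S>100),.032))
print("blue",rect("top",roi&L&(H>100)&(H<125)&(S>130),.02))
E
```

```text
orange (array([553.4, 258.6,  75.2,  12.4]), -9.9, array([172, 187], dtype=int32), array([179, 210], dtype=int32))Traceback (most recent call last):
  File "<stdin>", line 8, in <module>
  File "h.py", line 10, in rect
    c=max(cs,key=cv2.contourArea)[:,0]
      ~~~^^^^^^^^^^^^^^^^^^^^^^^^
ValueError: max() iterable argument is empty
```

View pics/c0.png

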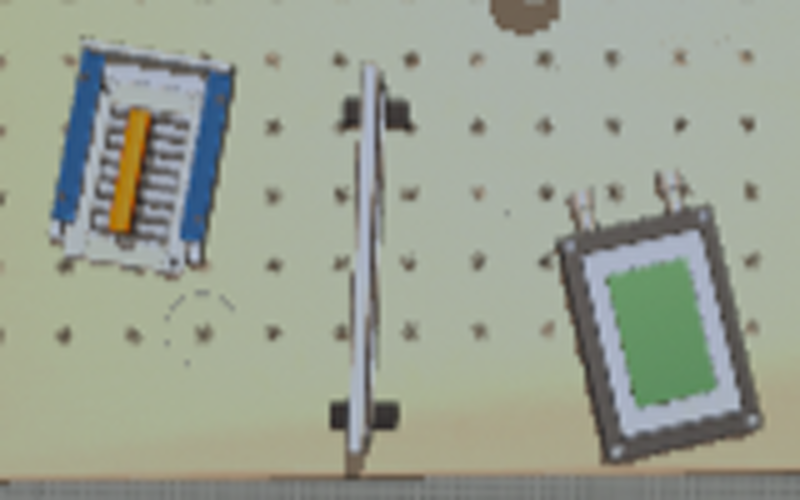

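The crop shows the rack mouth at the lower end (robot side) and the back stop at the top, (85,40)-(235,68). The orange bar runs (143,110)-(120,230). The green glass is centred at about (663,333), with its micrometers on the far side, and the screen's top edge runs (370,65)-(355,470).

Run:
```python
from h import *
im=np.load("top0.npz")["im"]
hsv=cv2.cvtColor(im,cv2.COLOR_RGB2HSV);H,S,V=hsv[...,0].astype(int),hsv[...,1],hsv[...,2]
print(hsv[231,282],hsv[190,188])
X,Y=np.meshgrid(range(512),range(384));roi=(X>150)&(X<310)&(Y>165)&(Y<265)
g=hsv[231,282].astype(int);b=hsv[190,190].astype(int)
print("green",rect("top",roi&(X>260)&(abs(H-g[0])<12)&(S>g[1]*.7),.032))
m=roi&(X<200)&(H>95)&(H<125)&(S>120)
print("lips",rect("top",m,.02))
n,lab,st,ce=cv2.connectedComponentsWithStats(m.astype(np.uint8))
for i in range(1,n):
    if st[i,4]>30: print("lip",rect("top",lab==i,.02))
print("screen top ends",ray("top",[[150+372/5,165+65/5],[150+355/5,165+455/5]],.1))
print("chuck base corners",ray("top",np.array([[560,240],[712,208],[762,425],[607,463]])/5+[150,165],.022))
# side
d=np.load("side0.npz");ims=d["im"];hs=cv2.cvtColor(ims,cv2.COLOR_RGB2HSV);Hs,Ss,Vs=[hs[...,i].astype(int) for i in range(3)]
print("side orange",rect("side",(X>240)&(X<275)&(Y>155)&(Y<170)&(Hs<16)&(Ss>200),.052))
print("side green",rect("side",(X>170)&(X<215)&(Y>205)&(Y<235)&(abs(Hs-60)<15)&(Ss>120),.032))
```

```text
[ 61  83 147] [103  22 182]
green (array([446.3, -81.7,  85.8,  52.8]), 12.9, array([271, 217], dtype=int32), array([292, 245], dtype=int32))
lips (array([564.8, 214.2, 108.7,  14.4]), -9.8, array([186, 180], dtype=int32), array([195, 212], dtype=int32))
lip (array([579.7, 297.5, 110.3,  12.9]), -10.4, array([161, 175], dtype=int32), array([170, 208], dtype=int32))
lip (array([564.8, 214.2, 108.7,  14.4]), -9.8, array([186, 180], dtype=int32), array([195, 212], dtype=int32))
screen top ends [[0.61167974 0.09987133 0.1       ]
 [0.37310397 0.11076802 0.1       ]]
chuck base corners [[ 0.50653723 -0.01915965  0.022     ]
 [ 0.52664803 -0.11943028  0.022     ]
 [ 0.38520969 -0.14881413  0.022     ]
 [ 0.36203242 -0.04763255  0.022     ]]
side orange (array([552.3, 250.3,  77.8,  19.7]), -6.3, array([246, 162], dtype=int32), array([269, 165], dtype=int32))
side green (array([428.6, -87.4,  51.5,  51. ]), 11.1, array([185, 215], dtype=int32), array([207, 225], dtype=int32))
```

Everything agrees with the given sizes: the bar measures 75x12 mm, the lips agree on yaw ≈ -10°, and the chuck sits at (0.446,-0.082) with yaw ≈ 12.5°. Now I'll work out the first move.

```bash
cat >> h.py <<'E'
from scipy.spatial.transform import Rotation as Ro
def go(p,yaw):
    """shift (mm) and turn (deg) in tool axes to TCP p, tool down, tool x along yaw (deg, mod 180)"""
    s=manip.sense();R=Ro.from_quat(np.roll(s["tcp_rot"],-1));M=R.as_matrix()
    y0=np.degrees(np.arctan2(M[1,0],M[0,0]));y=y0+((yaw-y0+90)%180-90)
    G=Ro.from_euler("z",y,degrees=True)*Ro.from_euler("x",180,degrees=True)
    print("t",round(s["clock"],2),"pos",s["ee_pos"].round(4),"yaw",y0.round(2),"w",round(s["width"],3),"grip",round(s["grip_force"],1),"F",s["contact_force"].round(1))
    print("shift mm",(M.T@(np.array(p)-s["ee_pos"])*1e3).round(1),"turn",(R.inv()*G).as_rotvec(degrees=True).round(1))
E
python3 -c "
from h import *
go([.5534,.2588,.12],-10)"
```

```text
t 0.1 pos [0.2367 0.578  0.2474] yaw 157.73 w 1.001 grip 0.0 F [-0.5 -0.4 -0.1]
shift mm [-414.  -175.1  127.7] turn [ -0.1  -0.  -12.3]
```

send_rows(rows="-0.030 -0.012 0.005 0 0 -1; -0.075 -0.032 0.02 0 0 -2; -0.125 -0.053 0.035 0 0 -4; -0.175 -0.074 0.05 0 0 -5; -0.225 -0.095 0.065 0 0 -6; -0.275 -0.116 0.08 0 0 -8; -0.325 -0.137 0.095 0 0 -10; -0.370 -0.157 0.11 0 0 -11; -0.400 -0.169 0.122 0 0 -12; -0.414 -0.175 0.128 0 0 -12.3", hand=0.6)

```text
clock: 1.35
ee_pos: [0.5544, 0.2571, 0.1191]
tcp_rot: [-0.001, 0.088, 0.996, -0.001]
contact_force: [0.3, 0.1, 0.3]
width: 0.601
grip_force: 0.0
```

send_rows(rows="0 0 0 0 0 0; 0 0 0 0 0 0; 0 0 0 0 0 0; 0 0 0 0 0 0; 0 0 0 0 0 0; 0 0 0 0 0 0; 0 0 0 0 0 0; 0 0 0 0 0 0; 0 0 0 0 0 0; 0 0 0 0 0 0")

```text
clock: 2.6
ee_pos: [0.5536, 0.2595, 0.1203]
tcp_rot: [-0.0, 0.087, 0.996, -0.0]
contact_force: [0.1, -0.3, -0.5]
width: 0.599
grip_force: 0.0
```

Run:
```python
from h import *
go([.5534,.2588,.045],-10)
im,d=manip.capture("top");cv2.imwrite("pics/t1.png",cv2.resize(im[165:265,150:310,::-1],None,fx=5,fy=5,interpolation=cv2.INTER_CUBIC))
```

```text
t 2.6 pos [0.5536 0.2595 0.1203] yaw 170.03 w 0.599 grip 0.0 F [ 0.1 -0.3 -0.5]
shift mm [ 0.1 -0.7 75.3] turn [-0. -0.  0.]
```

View pics/t1.png

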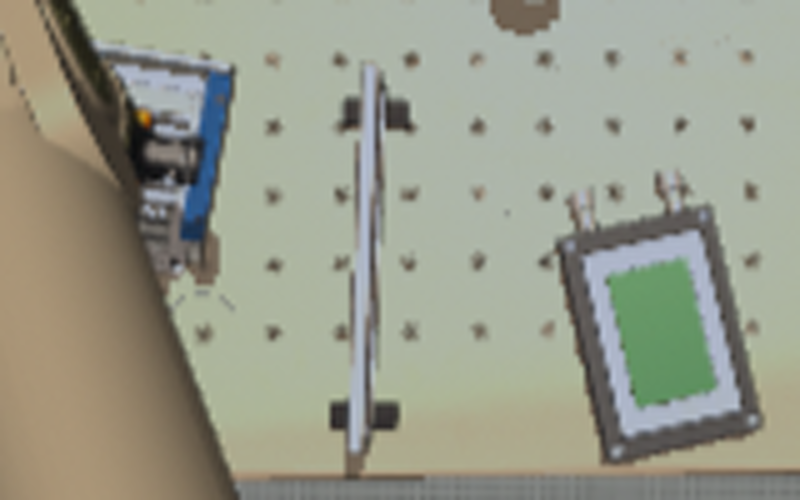

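The arm hides most of the rack. One finger at (170,158) is beside the bar end at (145,118), which fits the expected pose. Descending and gripping.

send_rows(rows="0 -0.0005 0.008 0 0 0; 0 -0.0005 0.02 0 0 0; 0 -0.0005 0.032 0 0 0; 0 -0.0005 0.044 0 0 0; 0 -0.0005 0.056 0 0 0; 0 -0.0005 0.066 0 0 0; 0 -0.0005 0.072 0 0 0; 0 -0.0005 0.0755 0 0 0; 0 -0.0005 0.0755 0 0 0; 0 -0.0005 0.0755 0 0 0")

```text
clock: 3.9
ee_pos: [0.5538, 0.2591, 0.0452]
tcp_rot: [0.0, 0.087, 0.996, 0.0]
contact_force: [-0.2, -0.0, 0.3]
width: 0.597
grip_force: 0.0
```

send_rows(rows="0 0 0 0 0 0; 0 0 0 0 0 0; 0 0 0 0 0 0; 0 0 0 0 0 0; 0 0 0 0 0 0; 0 0 0 0 0 0; 0 0 0 0 0 0; 0 0 0 0 0 0; 0 0 0 0 0 0; 0 0 0 0 0 0", hand=0, squeeze=50)

```text
clock: 5.15
ee_pos: [0.5538, 0.2591, 0.0451]
tcp_rot: [0.0, 0.087, 0.996, 0.0]
contact_force: [-0.7, -0.7, 5.4]
width: 0.153
grip_force: 49.6
```

Run:
```python
from h import *
go([.5534,.2588,.045],-10)
```

```text
t 5.15 pos [0.5538 0.2591 0.0451] yaw 170.02 w 0.153 grip 49.6 F [-0.7 -0.7  5.4]
shift mm [ 0.3 -0.4  0.1] turn [0. 0. 0.]
```

The grip closed at about 13 mm width and 50 N. Now I'll slide along tool +x (towards the mouth), with a 1.5 mm lift to relieve the downward press.

send_rows(rows="0 0 -0.0015 0 0 0; 0.003 0 -0.0015 0 0 0; 0.008 0 -0.0015 0 0 0; 0.014 0 -0.0015 0 0 0; 0.021 0 -0.0015 0 0 0; 0.028 0 -0.0015 0 0 0; 0.035 0 -0.0015 0 0 0; 0.042 0 -0.0015 0 0 0; 0.048 0 -0.0015 0 0 0; 0.05 0 -0.0015 0 0 0")

```text
clock: 6.4
ee_pos: [0.5039, 0.2679, 0.0463]
tcp_rot: [-0.0, 0.087, 0.996, 0.0]
contact_force: [0.0, 0.1, -1.4]
width: 0.151
grip_force: 48.7
```

send_rows(rows="0.004 0 0 0 0 0; 0.012 0 0 0 0 0; 0.022 0 0 0 0 0; 0.032 0 0 0 0 0; 0.042 0 0 0 0 0; 0.052 0 0 0 0 0; 0.062 0 0 0 0 0; 0.070 0 0 0 0 0; 0.076 0 0 0 0 0; 0.078 0 0 0 0 0")

```text
clock: 7.65
ee_pos: [0.4271, 0.2813, 0.0463]
tcp_rot: [-0.0, 0.087, 0.996, 0.0]
contact_force: [-0.3, 0.3, -2.1]
width: 0.155
grip_force: 48.7
```

Run:
```python
from h import *
go([.46,.275,.20],-10)
go([.46,.105,.20],0)
for n in("side","top"):
    im,d=manip.capture(n);np.savez(n+"2.npz",im=im,d=d)
    x,y=(150,165) if n=="top" else (170,110)
    cv2.imwrite(f"pics/{n}2.png",cv2.resize(im[y:y+100,x:x+160,::-1],None,fx=5,fy=5,interpolation=cv2.INTER_CUBIC))
```

```text
t 7.65 pos [0.4271 0.2813 0.0463] yaw 170.05 w 0.155 grip 48.7 F [-0.3  0.3 -2.1]
shift mm [ -33.4   -0.5 -153.7] turn [ 0. -0.  0.]
t 7.65 pos [0.4271 0.2813 0.0463] yaw 170.05 w 0.155 grip 48.7 F [-0.3  0.3 -2.1]
shift mm [ -62.8 -168.  -153.7] turn [  0.  -0. -10.]
```

View pics/top2.png

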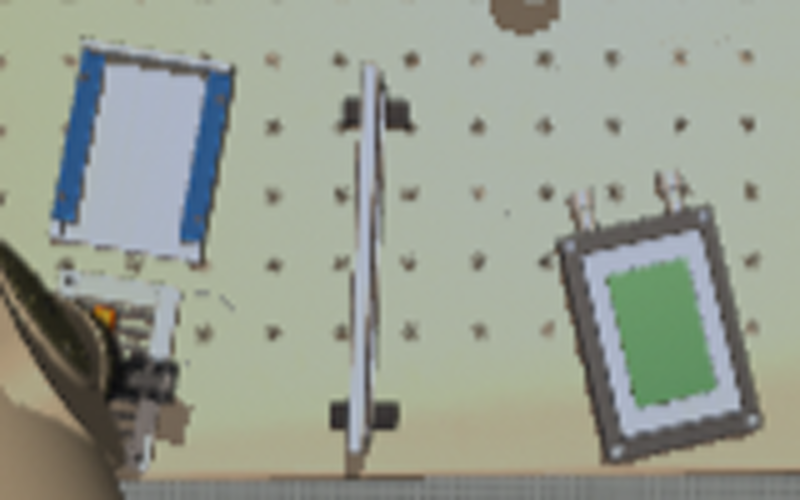

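The mask is out and clear: the rack is empty and the mask's far edge at (65,280)-(180,295) lies below the mouth. Lifting straight up.

send_rows(rows="0 0 -0.004 0 0 0; 0 0 -0.014 0 0 0; 0 0 -0.032 0 0 0; 0 0 -0.052 0 0 0; 0 0 -0.075 0 0 0; 0 0 -0.098 0 0 0; 0 0 -0.12 0 0 0; 0 0 -0.138 0 0 0; 0 0 -0.15 0 0 0; 0 0 -0.155 0 0 0")

```text
clock: 9.0
ee_pos: [0.4278, 0.2812, 0.2022]
tcp_rot: [0.0, 0.087, 0.996, 0.0]
contact_force: [-0.7, 0.8, -1.9]
width: 0.149
grip_force: 48.7
```

Run:
```python
from h import *
go([.48,.105,.20],0)
go([.447,-.082,.20],12.5)
```

```text
t 9.0 pos [0.4278 0.2812 0.2022] yaw 170.02 w 0.149 grip 48.7 F [-0.7  0.8 -1.9]
shift mm [ -82.  -164.5    2.1] turn [  0.   0. -10.]
t 9.0 pos [0.4278 0.2812 0.2022] yaw 170.02 w 0.149 grip 48.7 F [-0.7  0.8 -1.9]
shift mm [ -81.9 -354.4    1.9] turn [  0.    0.  -22.5]
```

send_rows(rows="-0.008 -0.008 0 0 0 0; -0.025 -0.025 0 0 0 -1; -0.045 -0.05 0 0 0 -2; -0.060 -0.075 0 0 0 -4; -0.072 -0.1 0 0 0 -6; -0.080 -0.124 0 0 0 -8; -0.082 -0.144 0 0 0 -9; -0.082 -0.157 0 0 0 -10; -0.082 -0.163 0 0 0 -10; -0.082 -0.165 0 0 0 -10")

```text
clock: 10.25
ee_pos: [0.4796, 0.104, 0.2009]
tcp_rot: [-0.0, 0.0, 1.0, -0.0]
contact_force: [-0.1, -0.1, -1.1]
width: 0.148
grip_force: 48.8
```

Run:
```python
from h import *
go([.447,-.082,.20],12.5)
```

```text
t 10.25 pos [0.4796 0.104  0.2009] yaw 179.97 w 0.148 grip 48.8 F [-0.1 -0.1 -1.1]
shift mm [  32.5 -186.     1. ] turn [ -0.   -0.  -12.5]
```

send_rows(rows="0.001 -0.006 0 0 0 0; 0.004 -0.022 0 0 0 -1; 0.008 -0.045 0 0 0 -3; 0.012 -0.07 0 0 0 -5; 0.017 -0.096 0 0 0 -7; 0.022 -0.122 0 0 0 -9; 0.026 -0.147 0 0 0 -10; 0.030 -0.168 0 0 0 -11.5; 0.032 -0.181 0 0 0 -12.5; 0.0325 -0.186 0 0 0 -12.5")

```text
clock: 11.5
ee_pos: [0.4472, -0.0822, 0.2014]
tcp_rot: [0.0, -0.109, 0.994, -0.0]
contact_force: [-0.1, -0.6, -1.6]
width: 0.153
grip_force: 48.8
```

Run:
```python
from h import *
go([.447,-.082,.11],12.5)
for n in("side","top"):
    im,d=manip.capture(n);np.savez(n+"3.npz",im=im,d=d)
    x,y=(220,170) if n=="top" else (130,120)
    cv2.imwrite(f"pics/{n}3.png",cv2.resize(im[y:y+120,x:x+150,::-1],None,fx=5,fy=5,interpolation=cv2.INTER_CUBIC))
```

```text
t 11.5 pos [ 0.4472 -0.0822  0.2014] yaw -167.53 w 0.153 grip 48.8 F [-0.1 -0.6 -1.6]
shift mm [ 0.1  0.2 91.4] turn [-0.  0. -0.]
```

View pics/top3.png

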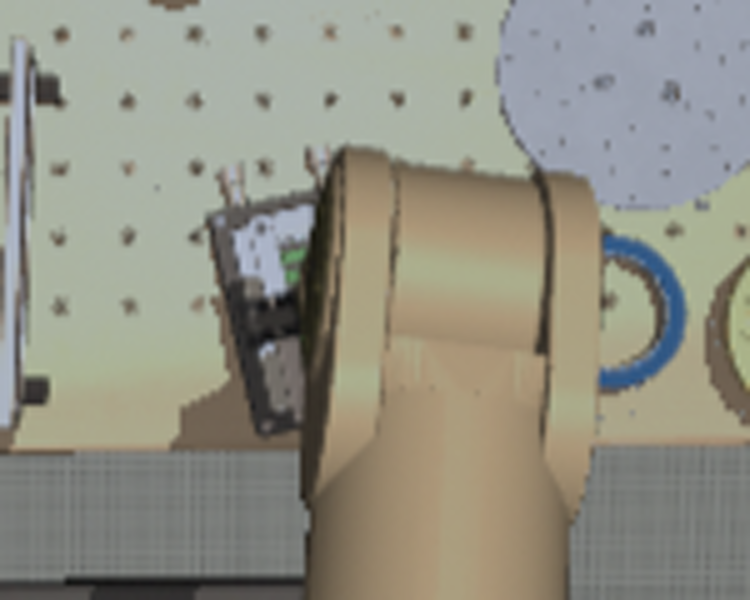

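View pics/side3.png

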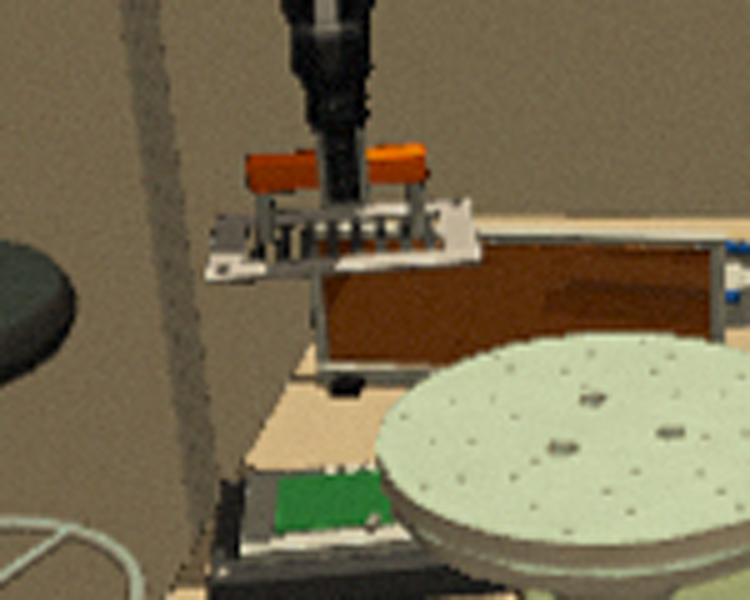

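The top view shows the wrist covering half of the chuck. The side view shows the mask level, its front edge (205,280)-(480,262) nearly parallel to the pad edge (240,553)-(410,540). I'll check the round plate's height against the wrist, then descend.

Run:
```python
from h import *
d=np.load("top3.npz")["d"];T=manip.get_calibration("top")["world_from_camera"];K=manip.get_calibration("top")["K"]
def P(u,v):
    z=d[v,u];return (T[:3,:3]@np.array([(u-K[0,2])/K[0,0]*z,(v-K[1,2])/K[1,1]*z,z])+T[:3,3]).round(3)
print("plate",P(350,180),P(325,180),"arm",P(300,215),P(325,215),P(336,215),P(295,230))
# tilt check, all green pixels seen in initial top view by PCA + pad outline by brightness
im=np.load("top0.npz")["im"];h=cv2.cvtColor(im,cv2.COLOR_RGB2HSV);X,Y=np.meshgrid(range(512),range(384))
dark=(X>258)&(X<306)&(Y>203)&(Y<262)&(h[...,2]<115);print("base",rect("top",dark,.022))
```

```text
plate [ 0.594 -0.273  0.164] [ 0.594 -0.199  0.165] arm [ 0.471 -0.06   0.587] [ 0.47  -0.107  0.583] [ 0.47  -0.126  0.586] [ 0.443 -0.049  0.598]
base (array([452.3, -79. , 166.4, 107. ]), 11.9, array([261, 206], dtype=int32), array([301, 257], dtype=int32))
```

send_rows(rows="0 0 0.003 0 0 0; 0 0 0.01 0 0 0; 0 0 0.02 0 0 0; 0 0 0.03 0 0 0; 0 0 0.04 0 0 0; 0 0 0.05 0 0 0; 0 0 0.06 0 0 0; 0 0 0.068 0 0 0; 0 0 0.073 0 0 0; 0 0 0.075 0 0 0")

```text
clock: 12.85
ee_pos: [0.4472, -0.0816, 0.126]
tcp_rot: [-0.0, -0.109, 0.994, -0.0]
contact_force: [0.2, 0.4, -1.7]
width: 0.154
grip_force: 48.8
```

Run:
```python
from h import *
go([.447,-.082,.0795],12.5)
im,d=manip.capture("side");np.savez("side4.npz",im=im,d=d)
cv2.imwrite("pics/side4.png",cv2.resize(im[170:250,160:260,::-1],None,fx=7,fy=7,interpolation=cv2.INTER_CUBIC))
```

```text
t 12.85 pos [ 0.4472 -0.0816  0.126 ] yaw -167.47 w 0.154 grip 48.8 F [ 0.2  0.4 -1.7]
shift mm [ 0.3 -0.4 46.5] turn [-0. -0.  0.]
```

View pics/side4.png

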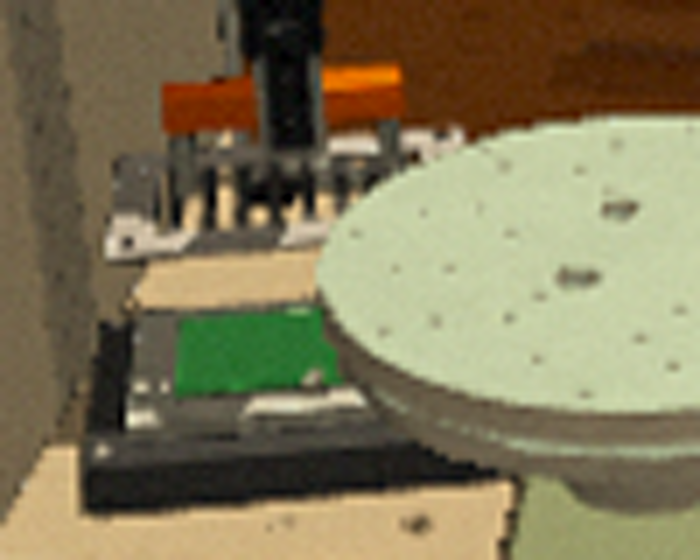

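The side view shows the mask above the chuck, with its front-left corner at (108,258) in the crop and the pad's front-left corner at (128,428). Ray-casting both.

Run:
```python
from h import *
f=lambda a:np.array(a)/7+[160,170]-.43
print("mask corner",ray("side",f([[108,258],[118,160]]),.089+.002)*1e3)
print("pad corner",ray("side",f([[128,428],[134,316]]),.030)*1e3)
print("glass corners L",ray("side",f([[176,392],[178,318]]),.032)*1e3)
print("bar ends top",ray("side",f([[163,84],[402,66]]),.126+.007)*1e3)
# expected from pose
R=lambda a:np.array([[np.cos(a),-np.sin(a)],[np.sin(a),np.cos(a)]])
r=R(np.radians(12.5));print("exp pad FL,BL",(r@np.array([[-60,-60],[-40,40]])).T+[446,-82])
print("exp glass",(r@np.array([[-44,-44],[-27,27]])).T+[446,-82])
```

```text
mask corner [[ 395.81418754 -133.92557127   91.        ]
 [ 378.6653328   -59.40047292   91.        ]]
pad corner [[ 396.48268064 -137.38868312   30.        ]
 [ 377.74929427  -60.04677158   30.        ]]
glass corners L [[ 407.53879015 -116.74342948   32.        ]
 [ 395.08317702  -64.70385435   32.        ]]
bar ends top [[406.85102217 -89.86788964 133.        ]
 [483.41051675 -72.77914424 133.        ]]
exp pad FL,BL [[ 396.07982413 -134.03821712]
 [ 378.76465502  -55.93453655]]
exp glass [[ 408.88684526 -117.88333521]
 [ 397.19910611  -65.16335082]]
```

The mask and pad corners agree to about 2 mm. Final descent to z 0.0795, with a small y correction of 1 mm.

```bash
python3 -c "
from h import *
go([.4465,-.083,.0795],12.5)"
```

```text
t 12.9 pos [ 0.4472 -0.0816  0.126 ] yaw -167.48 w 0.153 grip 48.8 F [-0.1 -0.4 -2.4]
shift mm [ 1.  -1.2 46.5] turn [-0. -0.  0.]
```

send_rows(rows="0.001 -0.001 0.003 0 0 0; 0.001 -0.001 0.008 0 0 0; 0.001 -0.001 0.014 0 0 0; 0.001 -0.001 0.020 0 0 0; 0.001 -0.001 0.026 0 0 0; 0.001 -0.001 0.032 0 0 0; 0.001 -0.001 0.038 0 0 0; 0.001 -0.001 0.043 0 0 0; 0.001 -0.001 0.0455 0 0 0; 0.001 -0.001 0.0465 0 0 0")

```text
clock: 14.15
ee_pos: [0.4465, -0.0828, 0.0797]
tcp_rot: [-0.0, -0.109, 0.994, -0.0]
contact_force: [-0.3, 0.3, -1.3]
width: 0.152
grip_force: 48.8
```

send_rows(rows="0 0 0 0 0 0; 0 0 0 0 0 0; 0 0 0 0 0 0; 0 0 0 0 0 0; 0 0 0 0 0 0; 0 0 0 0 0 0; 0 0 0 0 0 0; 0 0 0 0 0 0; 0 0 0 0 0 0; 0 0 0 0 0 0")

```text
clock: 15.4
ee_pos: [0.4465, -0.0828, 0.0798]
tcp_rot: [-0.0, -0.109, 0.994, -0.0]
contact_force: [-0.8, -0.7, -1.7]
width: 0.153
grip_force: 48.8
```

Run:
```python
from h import *
go([.4465,-.083,.0795],12.5)
im,d=manip.capture("side")
cv2.imwrite("pics/side5.png",cv2.resize(im[170:250,160:260,::-1],None,fx=7,fy=7,interpolation=cv2.INTER_CUBIC))
```

```text
t 15.4 pos [ 0.4465 -0.0828  0.0798] yaw -167.47 w 0.153 grip 48.8 F [-0.8 -0.7 -1.7]
shift mm [ 0.1 -0.2  0.3] turn [-0. -0.  0.]
```

View pics/side5.png

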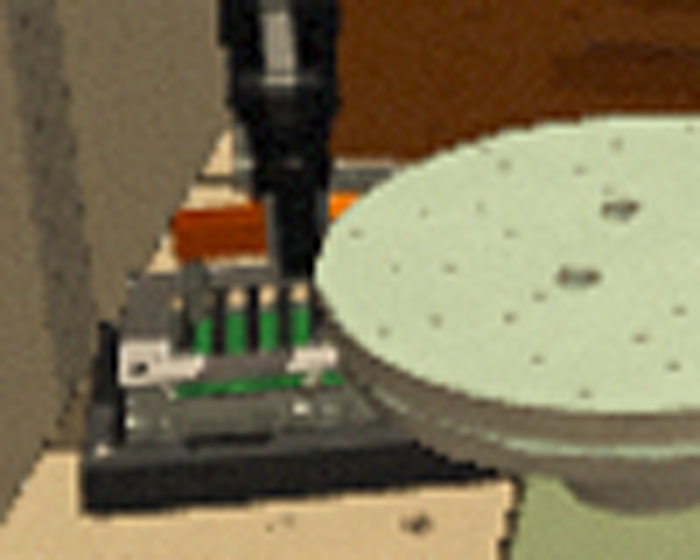

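The mask hovers level: its front-left corner at (122,385) is directly above the pad corner at (128,428), about 10-13 mm above the glass, and the wrist carries only the mask's weight. Handing in.

```bash
python3 -c "
from cell import manip
print(manip.sign_off())"
```

```text
the job is handed in; nothing more can be done
None
```

The mask was slid out of the rack, carried over the screen and handed in still held at rest, level and aligned to within about 2 mm of the chuck pad, roughly 10–13 mm above the glass by my measurements; the hand-in gave no verdict.

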